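# Pop the stapler's magazine and trap it

## Robot

A 6-joint arm with a two-finger parallel gripper is mounted at the origin on the work surface. World frame = base frame: x ahead of the robot, y to its left, z up, the work surface at z = 0. Lengths are in m, angles in rad, forces in N, time in s.
With the tool pointing down it reaches from about 0.375 to 0.9 m from the base axis. Payload 3.1 kg.
Tool frame: the origin (TCP) lies midway between the tips of the shut fingers; the grasp point (between the pads) lies 19 mm behind it; z points along the fingers, y is the direction in which the jaws open and shut (so a half turn about z gives the same grasp; the last joint's range is limited). The gripper opens to 85 mm and grips with 20 to 120 N. Pads are 22 mm wide; open, the fingers measure 114 mm over their backs; the gripper's body (76 mm by 85 mm) begins 54 mm behind the grasp point. The pads swing forward as they close: fully open they stand 13 mm farther back than shut.
Start: joints at [1.081, 0.527, 1.433, -0, 1.181, -0.178], TCP at [0.191, 0.595, 0.231] pointing down, gripper open.
Joint ranges: [-3.08, 3.08], [-0.75, 2.2], [0.22, 2.44], [-1.43, 4.57], [0, 2.65], [-2.85, 2.85]. Speed limits (rad/s): [2.79, 2.79, 3.14, 3.14, 3.14, 3.14].

## Interface

Orientations are given as a unit quaternion [x, y, z, w].
In Python, from station import manip gives the robot as it stands. The module is installed in compiled form; this text tells all that it offers.
- The arm moves only by the tool drive_tool, never from a script. Its argument "deltas" is one flat list of numbers, 4 for each row, row after row: the shift along the tool's x, y, z in cm, then the turn about the tool's z in degrees. A call has 1 to 12 rows; each row is the pose to reach, as a shift and turn from the pose measured when the call began, along the tool's axes at that moment; what a row does not reach only later rows make up. A row lasts 1/10 s, in which the tool goes at most 50 mm and 8.59 degrees, less where a joint would pass 70% of its speed; a pose out of reach is approached as far as the arm can. A call with a gripper value outside its range is refused whole. "hand" is the finger opening in cm, from 0 to 8.54, set as the call begins (left out, the last holds). The fingers move at their own pace and stop on an object; "squeeze" is the grip in N (left out, the last holds). Time passes only in rows, so rows that repeat a pose let the fingers close. It gives the time, the measured TCP pose, the force and the opening at its end, in the units of the state.
- manip.sense(): the state, without advancing time (a new reading comes with each control period).
- manip.snapshot(name): name is "scene" or "side" or "wrist"; returns a dict with "frame" (400x640x3 uint8, red, green, blue), "depth" (400x640 float32, m along the optical axis (not along the pixel's ray), 0 where there is no reading), "fx", "fy", "cx", "cy" (pixels), "k1" (the pictures are not rectified: a ray, as slopes to the right and down, at radius r is drawn at 1 + k1 r^2 times it, then the intrinsics apply), "R" (3x3) and "t" (3): a world point X has camera coordinates R X + t. Camera axes: x right, y down, z forward; pixel columns grow to the right and rows downward; lengths in m; the calibration is good to about 2 mm. A picture is of the moment at which its call begins.
- manip.sign_off(): hands the job in, once; it reports no verdict.
The state is a dict: "t": time; "q": joint angles; "qd": joint speeds; "tau": joint torques, N m; "tcp_pos": TCP position; "tool_rot": TCP orientation; "force": force on the tool from outside, world axes, zero at the start; "ft_torque": the same for the moment, N m; "finger_gap": opening from 0.0 (shut) to 1.0 (fully open).
Only numpy, scipy, OpenCV 4.12 (cv2) and the standard library are available. Lean on these libraries where they do the work, as an engineer would, in place of code of your own. Each camera call takes 0.05 s, during which the arm holds its last target.

## Task

Open the magazine of the cordless stapler that lies on its side on the worktop: press the red latch button with one fingertip so that the sprung magazine slide pops out at the rear, and, still pressing, trap its orange end block with the other finger when the slide is some 2 to 5 cm out, before it runs away down its rail. Finish while holding the slide stopped there. Do not lift, tip or shove the stapler, and leave everything else where it lies.

Things in the scene. Friction and masses are not known exactly. Their poses are not given: they have to be found in the camera images.
- stapler: Teal and black cordless stapler, 250 x 170 x 64 mm, 1.6 kg, loose, lying flat on its side. Origin: on the worktop under its middle. z up; y runs from nose to rear (the way the slide pops out); x from the sole to the handle. The magazine lies along y at x = -64 mm: open worktop on its -x side, a 65 mm gap to the handle on its +x side. Nothing on it is higher than 65 mm.
- latch_top (a point): Centre of the top of the round red latch button, 18 mm across, on the upper side of the magazine near the rear: 52 mm over the worktop, 6 mm proud of its black housing; moves with the button. Axes as the stapler's. With the magazine shut the orange end block begins 22 mm to the rear (+y) of this point and its outer face lies 34 mm to the rear.
- latch (a joint): How far the latch button is pressed down, m: 0 out, 0.006 fully in. It lets the slide go at about 0.004. It takes about 4 N there and 4.5 N fully in, and springs back when released.
- slide (a joint): How far the magazine slide is out at the rear, m: 0 shut and latched (at the start), 0.11 end of the rail. Once the latch lets go a spring (5 N shut, 4 N at 30 mm) drives it out at about 0.09 m/s: 60 mm in 0.7 s, too quick to move over after pressing, so have the other finger waiting. It does not stop by itself and cannot be pulled out while latched.
- magazine: The slide that pops out along the stapler's +y: a thin staple rail with the orange end block (30 mm in x, 12 mm thick in y) at its rear end. The block reaches from 6 to 58 mm over the worktop, 12 mm higher than the pressed button, so a finger level with the one on the button meets its outer face. Axes as the stapler's; origin inside the channel.
- end_face (a point): Centre of the outer (rear, +y) face of the orange end block, 32 mm over the worktop; it moves with the slide. Axes as the stapler's.
- staple_strip: Stick of steel staples, 82 x 12.5 x 10 mm, lying on the worktop in the gap between magazine and handle. Leave alone. Origin under its centre.
- staple_box: Carton of staples with a yellow band, 56 x 90 x 32 mm, on the worktop on the sole side of the stapler near its nose. Leave alone. Origin under its centre.
- screwdriver: Blue-handled screwdriver, 190 mm long, lying beyond the stapler's nose. Leave alone. Origin under its middle.
- putty_knife: Red-handled putty knife, 200 mm long, lying at the right. Leave alone. Origin under its middle.
- tape_low: Lower roll of cream masking tape, 104 mm across, 36 mm high, at the left. Leave alone. Origin under its centre.
- tape_high: Upper roll of cream masking tape, 104 mm across, 24 mm high, lying on the lower roll. Leave alone. Origin under its centre.

How it is judged:
On the way, in this order (a step that is already met when the one before it is completed fails the run):
1. the latch button is pressed in (value of joint latch above 0.0035 m).
2. with the button still pressed, the popped slide stands stopped against a finger, 10 to 60 mm out (value of joint slide between 0.01 and 0.06 m and contact force between the fingers and magazine above 0.5 N and velocity of joint slide between -0.01 and 0.01 m/s and value of joint latch above 0.0025 m and contact force between the fingers and stapler above 1 N), for 0.2 s.
At the end, for the whole second after the job is handed in: The slide stands still between 10 and 60 mm out with a finger pressing on it (over 0.5 N) against its spring; the stapler lies flat within 25 mm of where it was (value of joint slide between 0.01 and 0.06 m and contact force between the fingers and magazine above 0.5 N and velocity of joint slide between -0.01 and 0.01 m/s and angle between stapler's own z axis and vertical below 0.06 rad and distance of stapler from where it was at the start of the episode below 0.025 m); the arm keeps its last pose, push and grip.
It fails at once if the slide runs away (over 65 mm out) (value of joint slide above 0.065 m).
It fails at once if the stapler is lifted, tipped or shoved over 25 mm (height (world z) of stapler above 0.012 m or angle between stapler's own z axis and vertical above 0.12 rad or distance of stapler from where it was at the start of the episode above 0.025 m).
It fails at once if something else on the worktop is moved over 20 mm (distance of any of staple_strip, staple_box, screwdriver, putty_knife, tape_low, tape_high from where it was at the start of the episode above 0.02 m).
It also fails if it takes over 35 s, if anything falls off the work surface, if the arm or the gripper's body presses on something with over 40 N, if the wrist force passes 120 N, or if a joint passes its speed limit or range.

## Working session

There is one attempt and no reset: what is moved stays moved. The work goes in short steps, Python scripts to look and compute and a tool call to move; the robot and the scene stay as the last step left them, time stands still between calls to the robot, and variables do not carry over. Pictures are saved under pics/ and viewed, and the job is handed in when it is done.

Besides the shell and the picture viewer there is one more tool, called after "Emit:" as name(argument=value, ...) on one line, values as JSON. drive_tool: Moves the arm, as the interface text tells. Its arguments: {"type":"object","properties":{"deltas":{"type":"array"},"hand":{"type":"number"},"squeeze":{"type":"number"}},"required":["deltas"]}

```bash
mkdir -p pics; cat > h.py <<'E'
import numpy as np, cv2
from station import manip
def snap(n):
    return manip.snapshot(n)
def save(s,f): cv2.imwrite('pics/'+f,cv2.cvtColor(s['frame'],cv2.COLOR_RGB2BGR))
def ray(s,u,v):
    K=np.array([[s['fx'],0,s['cx']],[0,s['fy'],s['cy']],[0,0,1.]])
    xd=np.array([(u-s['cx'])/s['fx'],(v-s['cy'])/s['fy']])
    p=xd.copy()
    for _ in range(30): p=xd/(1+s['k1']*(p@p))
    R=np.array(s['R']);t=np.array(s['t'])
    return -R.T@t, R.T@np.array([p[0],p[1],1.])
def onz(s,u,v,z):
    o,d=ray(s,u,v); return o+d*(z-o[2])/d[2]
def bydepth(s,u,v):
    o,d=ray(s,u,v); return o+d*s['depth'][int(round(v)),int(round(u))]
E
python3 - <<'E'
from h import *
print(manip.sense())
for n in ['scene','side','wrist']:
    s=snap(n); save(s,n+'0.png'); print(n,s['fx'],s['k1'],-np.array(s['R']).T@s['t'])
E
```

```text
{'t': 0.0, 'q': array([ 1.08150112e+00,  5.28488061e-01,  1.43390367e+00, -3.44380164e-05,
        1.18138872e+00, -1.78520778e-01]), 'qd': array([-0.00010509, -0.00082371, -0.00158235, -0.00118045,  0.00019697,
       -0.0001245 ]), 'tau': array([-7.81931976e-04, -4.42340326e+01, -1.78025848e+01, -2.25634599e-04,
        8.33624712e-03,  1.84509713e-05]), 'tcp_pos': array([0.19077392, 0.59442034, 0.23031973]), 'tool_rot': array([ 1.54756091e-01,  9.87952102e-01, -1.03869851e-03, -3.43468064e-04]), 'force': array([-0.1067593 ,  0.45604864, -0.01173648]), 'ft_torque': array([-0.02443435, -0.00169857, -0.00479638]), 'finger_gap': 0.997159880562224}
scene 440.86443695266894 0.00951573319362864 [1.00311988 0.77167598 0.90930791]
side 398.2053994956982 -0.008337301293821141 [0.47810609 0.68688297 0.90081614]
wrist 342.92221204118056 -0.07421189028287346 [0.11025833 0.6211949  0.37295009]
```

View pics/scene0.png

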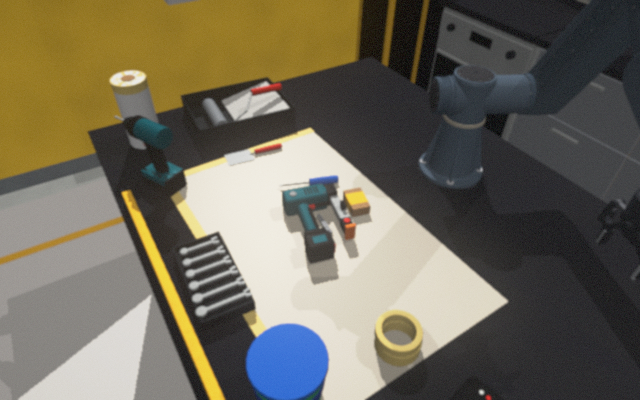

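View pics/side0.png

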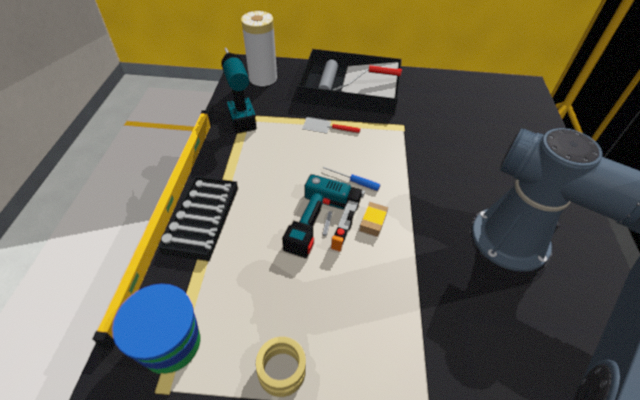

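View pics/wrist0.png

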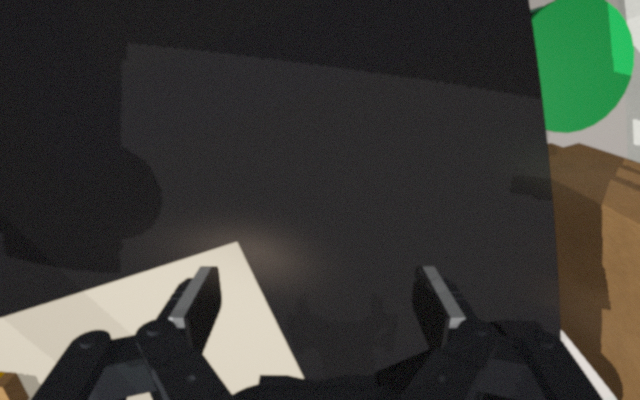

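Scene and side views: the stapler is in the middle, with the orange end block near (349,229) in scene and (338,240) in side. The red button is just noseward of the block. I'll zoom in and measure.

```bash
python3 - <<'E'
from h import *
ims=[]
for n,(a,b,c,d) in {'scene':(270,370,165,265),'side':(280,400,160,260)}.items():
    s=snap(n)
    hsv=cv2.cvtColor(s['frame'],cv2.COLOR_RGB2HSV)
    H,S,V=cv2.split(hsv)
    for nm,m in {'orange':(H>=6)&(H<=16)&(S>150)&(V>90),'red':((H<5)|(H>175))&(S>140)&(V>80)}.items():
        m=m.astype(np.uint8); m[:c]=0;m[d:]=0;m[:,:a]=0;m[:,b:]=0
        nn,l,st,ce=cv2.connectedComponentsWithStats(m)
        for i in range(1,nn):
            if st[i,4]>4: print(n,nm,st[i],ce[i],bydepth(s,*ce[i]),onz(s,*ce[i],0.055))
    cv2.imwrite(f'pics/{n}_z.png',cv2.resize(cv2.cvtColor(s['frame'][c:d,a:b],cv2.COLOR_RGB2BGR),None,fx=6,fy=6,interpolation=cv2.INTER_CUBIC)[:600])
E
```

```text
scene orange [345 224  10   7  42] [349.45238095 226.0952381 ] [0.48157059 0.10003198 0.05847184] [0.47944241 0.09729133 0.055     ]
scene red [310 205   4   3   9] [311.66666667 205.88888889] [ 0.51735803 -0.04080204  0.03807522] [ 0.52679456 -0.02501864  0.055     ]
scene red [344 218   6   5  25] [346.56 220.08] [0.47308172 0.0737767  0.05493409] [0.47312261 0.07383054 0.055     ]
side orange [332 235  12  16 141] [336.71631206 242.17021277] [0.47620392 0.10351707 0.04867657] [0.47621804 0.10784602 0.055     ]
side red [323 198   7   7  38] [326.         200.92105263] [ 0.51709798 -0.03884702  0.03999041] [ 0.51641811 -0.026193    0.055     ]
side red [337 228   8   7  45] [340.13333333 231.17777778] [0.46996133 0.0698004  0.0515885 ] [0.46999405 0.07227934 0.055     ]
side red [308 237   6  17  48] [310.02083333 244.5625    ] [0.54377679 0.11765388 0.04655545] [0.54312762 0.12328083 0.055     ]
```

View pics/scene_z.png

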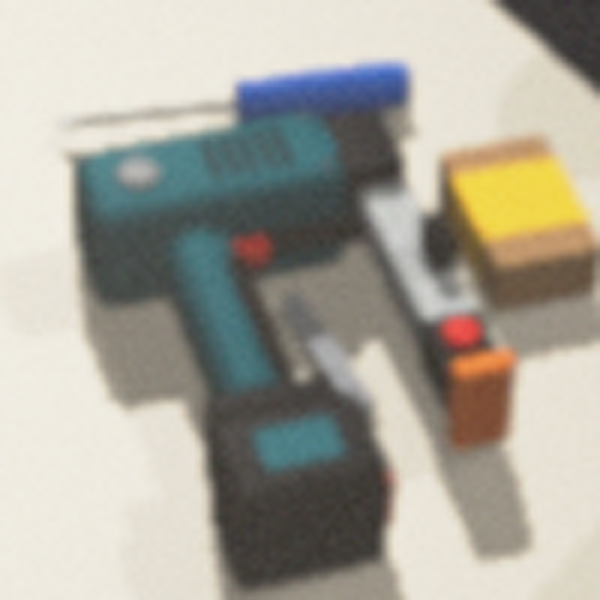

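View pics/side_z.png

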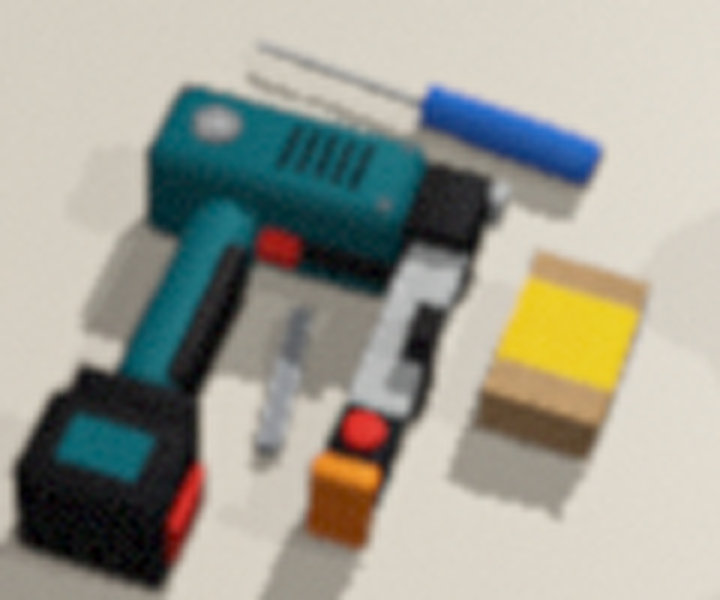

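```bash
python3 - <<'E'
from h import *
s=snap('side'); c=snap('scene')
f=lambda s,a,b,u,v,z: onz(s,a+u/6,b+v/6,z).round(4)
print('side btn',f(s,280,160,365,430,.052),'blk top',f(s,280,160,345,472,.058),'mag left edge ends',f(s,280,160,405,265,.046),f(s,280,160,352,395,.046))
print('scene btn',f(c,270,165,462,332,.052),'blk top',f(c,270,165,483,363,.058),'mag left edge',f(c,270,165,362,198,.046),f(c,270,165,437,322,.046))
from scipy.spatial.transform import Rotation as R
st=manip.sense(); M=R.from_quat(st['tool_rot']).as_matrix(); print(M.round(3))
w=snap('wrist'); print((np.array(w['R'])).round(3), st['tcp_pos'])
print(M.T@(np.array([.52,.12,.23])-st['tcp_pos']))
E
```

```text
side btn [0.468  0.0715 0.052 ] blk top [0.4751 0.0989 0.058 ] mag left edge ends [ 0.4561 -0.0293  0.046 ] [0.4751 0.0487 0.046 ]
scene btn [0.4708 0.0728 0.052 ] blk top [0.4775 0.0992 0.058 ] mag left edge [ 0.4567 -0.0351  0.046 ] [0.4734 0.0565 0.046 ]
[[-0.952  0.306 -0.   ]
 [ 0.306  0.952 -0.   ]
 [ 0.    -0.001 -1.   ]]
[[ 0.306  0.952 -0.   ]
 [ 0.899 -0.289  0.328]
 [ 0.312 -0.101 -0.945]] [0.19102745 0.59490633 0.2310623 ]
[-0.45843593 -0.35156101  0.00120291]
```

Emit:
drive_tool(deltas=[-2, -1.5, 0, 0, -6, -4.5, 0, 0, -10, -7.5, 0, 0, -14, -10.5, 0, 0, -18, -14, 0, 0, -22, -17, 0, 0, -26, -20, 0, 0, -30, -23, 0, 0, -34, -26, 0, 0, -38, -29, 0, 0, -42, -32, 0, 0, -45, -34, 0, 0], hand=6.0)

```text
t: 1.6
tcp_pos: [0.5171, 0.131, 0.2315]
tool_rot: [0.156, 0.988, -0.0, 0.001]
force: [1.3, 0.3, 0.7]
finger_gap: 0.703
```

```bash
python3 - <<'E'
from h import *
s=snap('wrist'); save(s,'w1.png'); print(manip.sense())
E
```

```text
{'t': 1.65, 'q': array([ 0.03279754,  0.40691238,  1.65619783, -0.00480143,  1.07162007,
       -1.22048052]), 'qd': array([ 0.0683901 , -0.01851493,  0.0204713 ,  0.04360061, -0.01657466,
        0.11556976]), 'tau': array([  4.7639966 , -39.57034707, -11.77030474,   0.78501726,
         1.03201266,  -0.18270314]), 'tcp_pos': array([0.52212293, 0.12693879, 0.23180476]), 'tool_rot': array([ 0.15696405,  0.9875961 , -0.00141983,  0.00377045]), 'force': array([ 3.44088204, -2.26897324,  0.67164776]), 'ft_torque': array([-0.06014381, -0.14033669,  0.01670234]), 'finger_gap': 0.7062016449713867}
```

View pics/w1.png

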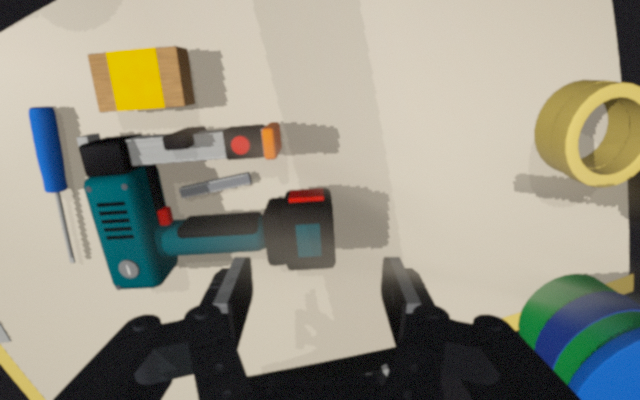

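Wrist view: the button is at (240,145), the orange block at (270,141), and the magazine runs left along row ~148. The staple strip is at (217,184) and the box at (140,78). Next I'll let the arm settle and measure.

Emit:
drive_tool(deltas=[0, 0, 0, 0, 0, 0, 0, 0, 0, 0, 0, 0])

```text
t: 1.95
tcp_pos: [0.5212, 0.1278, 0.2317]
tool_rot: [0.156, 0.988, -0.001, 0.003]
force: [-0.3, -0.5, 0.2]
finger_gap: 0.702
```

```bash
cat > meas.py <<'E'
from h import *
from scipy.spatial.transform import Rotation as R
s=snap('wrist'); st=manip.sense()
hsv=cv2.cvtColor(s['frame'],cv2.COLOR_RGB2HSV); H,S,V=cv2.split(hsv)
for nm,m in {'orange':(H>=6)&(H<=16)&(S>170)&(V>100),'red':((H<5)|(H>175))&(S>140)&(V>80)}.items():
    nn,l,stt,ce=cv2.connectedComponentsWithStats(m.astype(np.uint8))
    for i in range(1,nn):
        if stt[i,4]>30: print(nm,stt[i],ce[i].round(1),'z52',onz(s,*ce[i],0.052).round(4),'z58',onz(s,*ce[i],.058).round(4),'dep',bydepth(s,*ce[i]).round(4))
print(st['tcp_pos'].round(4),st['force'].round(2),st['finger_gap'].round(3)); print(R.from_quat(st['tool_rot']).as_matrix().round(3))
E
cat > m2.py <<'E'
from meas import *
import sys
cv2.imwrite('pics/'+sys.argv[1],cv2.resize(cv2.cvtColor(s['frame'][110:190,70:300],cv2.COLOR_RGB2BGR),None,fx=3.4,fy=3.4,interpolation=cv2.INTER_CUBIC))
E
python3 m2.py w2.png
```

```text
orange [264 121  13  30 276] [270.5 135.1] z52 [0.4752 0.0976 0.052 ] z58 [0.4745 0.0987 0.058 ] dep [0.4744 0.0987 0.0584]
red [233 129  19  19 283] [241.6 138.1] z52 [0.4693 0.0706 0.052 ] z58 [0.4687 0.0722 0.058 ] dep [0.4694 0.0704 0.051 ]
red [290 185  37  13 356] [305.9 191.5] z52 [0.5383 0.1114 0.052 ] z58 [0.5365 0.1122 0.058 ] dep [0.5406 0.1104 0.0445]
red [158 201  16  20 228] [165.7 210.9] z52 [ 0.5136 -0.0322  0.052 ] z58 [ 0.5122 -0.0287  0.058 ] dep [ 0.5166 -0.0398  0.0389]Traceback (most recent call last):
  File "m2.py", line 1, in <module>
    from meas import *
  File "meas.py", line 9, in <module>
    print(st['tcp_pos'].round(4),st['force'].round(2),st['finger_gap'].round(3)); print(R.from_quat(st['tool_rot']).as_matrix().round(3))
                                                      ^^^^^^^^^^^^^^^^^^^^^^
AttributeError: 'float' object has no attribute 'round'
```

```bash
sed -i "s/st\['finger_gap'\].round(3)/st['finger_gap']/" meas.py; python3 m2.py w2.png
```

```text
orange [264 121  13  30 280] [270.3 135.3] z52 [0.4752 0.0975 0.052 ] z58 [0.4745 0.0986 0.058 ] dep [0.4745 0.0987 0.0586]
red [233 129  18  20 276] [241.5 138.4] z52 [0.4694 0.0707 0.052 ] z58 [0.4688 0.0722 0.058 ] dep [0.4693 0.0708 0.0525]
red [289 186  38  12 352] [305.5 191.7] z52 [0.5383 0.1112 0.052 ] z58 [0.5364 0.112  0.058 ] dep [0.54   0.1104 0.0464]
red [158 201  16  20 231] [165.5 211. ] z52 [ 0.5137 -0.0322  0.052 ] z58 [ 0.5123 -0.0287  0.058 ] dep [ 0.5164 -0.0389  0.0404]
[0.5211 0.1282 0.2318] [-0.51 -0.18 -0.33] 0.700812592654003
[[-0.951  0.308  0.006]
 [ 0.308  0.951 -0.004]
 [-0.007 -0.002 -1.   ]]
```

View pics/w2.png

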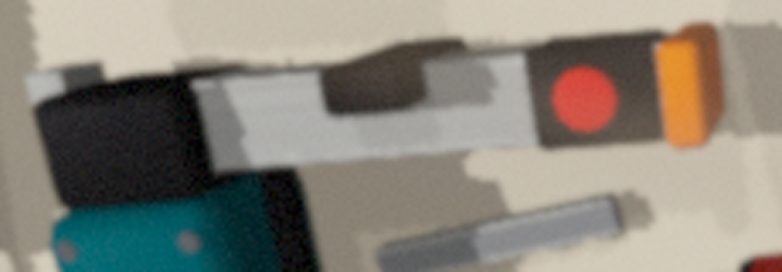

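```bash
python3 - <<'E'
from meas import *
for d in (0,):
  P=[bydepth(s,135+10*k,157-0.7*k*1.0) for k in range(0,10)]
  print([p[2].round(3) for p in P])
z=np.median([p[2] for p in P])
a=onz(s,134.7,160.6,z);b=onz(s,227.4,154.1,z);print(a,b,np.degrees(np.arctan2((b-a)[0],(b-a)[1])))
a=onz(s,70+205/3.4,110+82/3.4,z);b=onz(s,70+535/3.4,110+53/3.4,z);print(a,b,np.degrees(np.arctan2((b-a)[0],(b-a)[1])))
a=onz(s,70+665/3.4,110+40/3.4,.058);b=onz(s,70+672/3.4,110+145/3.4,.058);print(a,b,np.linalg.norm(b-a),np.degrees(np.arctan2(-(b-a)[1],(b-a)[0])))
E
```

```text
orange [264 121  13  30 275] [270.3 135.1] z52 [0.4751 0.0976 0.052 ] z58 [0.4745 0.0987 0.058 ] dep [0.4745 0.0986 0.0578]
red [232 129  19  19 280] [241.4 138.4] z52 [0.4694 0.0706 0.052 ] z58 [0.4689 0.0722 0.058 ] dep [0.4696 0.0702 0.0506]
red [289 186  37  12 352] [305.5 191.6] z52 [0.5384 0.1113 0.052 ] z58 [0.5365 0.1121 0.058 ] dep [0.54   0.1105 0.0465]
red [158 201  16  20 225] [165.5 210.9] z52 [ 0.5136 -0.0321  0.052 ] z58 [ 0.5122 -0.0286  0.058 ] dep [ 0.5168 -0.0402  0.0382]
[0.5212 0.1281 0.2319] [0.52 0.2  0.28] 0.7031772563683439
[[-0.951  0.308  0.006]
 [ 0.308  0.951 -0.004]
 [-0.007 -0.002 -1.   ]]
[np.float64(0.045), np.float64(0.045), np.float64(0.044), np.float64(0.044), np.float64(0.046), np.float64(0.046), np.float64(0.045), np.float64(0.044), np.float64(0.046), np.float64(0.044)]
[ 0.45642725 -0.04237922  0.04481829] [0.48014075 0.04978207 0.04481829] 14.429448473748128
[ 0.4311371  -0.03420075  0.04481829] [0.45446216 0.06043055 0.04481829] 13.84645976868549
[0.4617039  0.09885978 0.058     ] [0.48908879 0.09061891 0.058     ] 0.028597970920848086 16.74800562528158
```

Emit:
drive_tool(deltas=[1.5, -1.5, 0, -2, 3.4, -3.5, 1, -4, 3.4, -3.5, 4, -4, 3.4, -3.5, 7, -4, 3.4, -3.5, 10, -4, 3.4, -3.5, 12, -4, 3.4, -3.5, 13, -4, 3.4, -3.5, 13, -4, 3.4, -3.5, 13, -4])

```text
t: 3.0
tcp_pos: [0.4793, 0.1052, 0.1023]
tool_rot: [0.121, 0.993, -0.001, 0.004]
force: [0.8, -0.3, -0.1]
finger_gap: 0.702
```

```bash
python3 - <<'E'
from meas import *
save(s,'w3.png')
for n,(a,b,c,d) in {'scene':(270,400,150,250),'side':(280,410,160,260)}.items():
    s=snap(n)
    cv2.imwrite(f'pics/{n}_z3.png',cv2.resize(cv2.cvtColor(s['frame'][c:d,a:b],cv2.COLOR_RGB2BGR),None,fx=6,fy=6,interpolation=cv2.INTER_CUBIC))
E
```

```text
orange [294 184  20  63 759] [303.7 213.6] z52 [0.4702 0.0999 0.052 ] z58 [0.4679 0.1007 0.058 ] dep [0.4679 0.1007 0.0579]
red [242 207  30  30 691] [257.1 221.8] z52 [0.4686 0.0708 0.052 ] z58 [0.4664 0.0725 0.058 ] dep [0.4686 0.0708 0.0521]
red [ 321  277   54   28 1268] [345.6 292.2] z52 [0.5314 0.1125 0.052 ] z58 [0.5271 0.113  0.058 ] dep [0.54   0.1116 0.0397]
red [127 287  24  30 491] [139.1 302.7] z52 [ 0.5074 -0.0275  0.052 ] z58 [ 0.5039 -0.0227  0.058 ] dep [ 0.5147 -0.0376  0.0394]
[0.4797 0.1051 0.1026] [-0.19  0.65  0.28] 0.7035358898412972
[[-0.971  0.24   0.009]
 [ 0.24   0.971 -0.004]
 [-0.009 -0.002 -1.   ]]
```

View pics/w3.png

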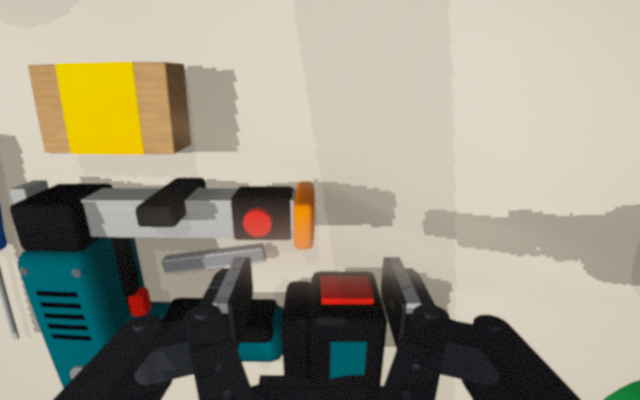

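View pics/scene_z3.png

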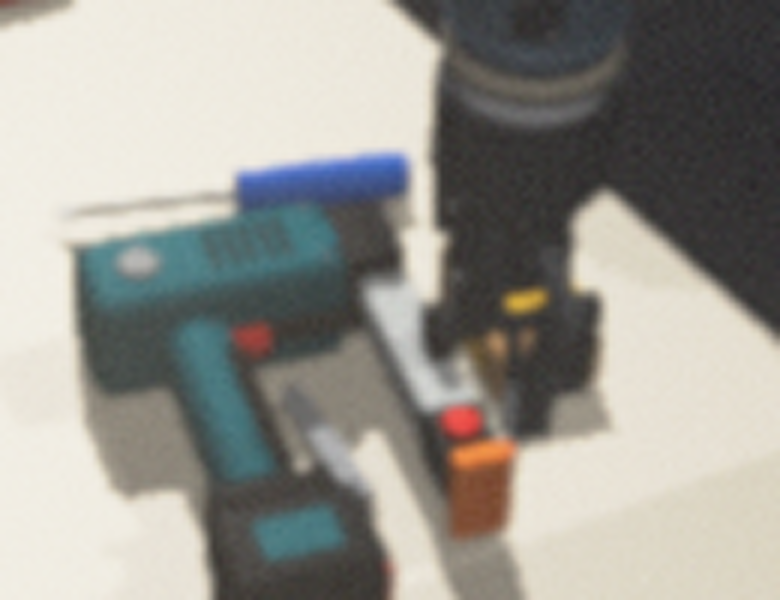

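View pics/side_z3.png

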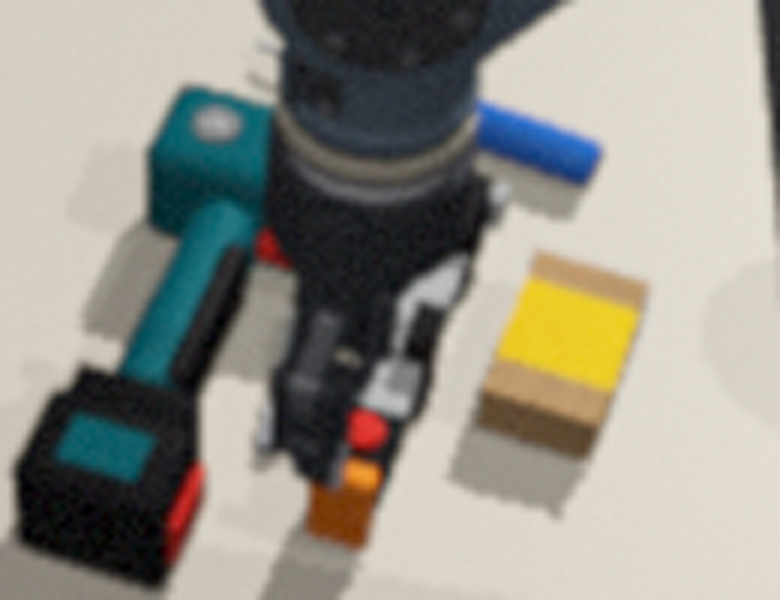

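```bash
python3 - <<'E'
from meas import *
st=manip.sense();M=R.from_quat(st['tool_rot']).as_matrix()
for v in (260,268,280,295):
  for us in ([226,230,234,238,242,246,250],[384,388,392,396,400,404,410,416]):
    print(v,[(u,*(1000*(M.T@(bydepth(s,u,v)-st['tcp_pos']))).round(0).astype(int)) for u in us])
cv2.imwrite('pics/w3z.png',cv2.resize(cv2.cvtColor(s['frame'][240:360,180:440],cv2.COLOR_RGB2BGR),None,fx=3,fy=3,interpolation=cv2.INTER_CUBIC))
b=np.array([.4687,.0708,.052]); print('btn in tool',1000*(M.T@(b-st['tcp_pos'])))
E
```

```text
orange [294 183  20  59 698] [303.8 212.1] z52 [0.4699 0.0999 0.052 ] z58 [0.4676 0.1007 0.058 ] dep [0.4678 0.1007 0.0576]
red [243 206  29  30 689] [257.3 220.7] z52 [0.4686 0.0708 0.052 ] z58 [0.4663 0.0725 0.058 ] dep [0.4692 0.0703 0.0502]
red [ 321  277   54   27 1208] [345.7 291.8] z52 [0.532  0.1123 0.052 ] z58 [0.5278 0.1128 0.058 ] dep [0.5401 0.1115 0.0405]
red [128 286  23  30 496] [139.5 301.9] z52 [ 0.5075 -0.0276  0.052 ] z58 [ 0.5041 -0.0228  0.058 ] dep [ 0.515  -0.038   0.0391]
[0.4796 0.1049 0.1027] [ 0.29 -0.14 -1.29] 0.7041239968381854
[[-0.971  0.241  0.009]
 [ 0.241  0.971 -0.004]
 [-0.01  -0.002 -1.   ]]
260 [(226, np.int64(-48), np.int64(-70), np.int64(93)), (230, np.int64(-48), np.int64(-67), np.int64(93)), (234, np.int64(11), np.int64(-35), np.int64(-12)), (238, np.int64(12), np.int64(-33), np.int64(-13)), (242, np.int64(11), np.int64(-32), np.int64(-12)), (246, np.int64(11), np.int64(-30), np.int64(-12)), (250, np.int64(8), np.int64(-30), np.int64(-6))]
260 [(384, np.int64(8), np.int64(31), np.int64(-7)), (388, np.int64(11), np.int64(31), np.int64(-12)), (
[... 1938 characters left out ...]
p.int64(11), np.int64(-30), np.int64(-37)), (238, np.int64(7), np.int64(-29), np.int64(-32)), (242, np.int64(3), np.int64(-29), np.int64(-27)), (246, np.int64(-1), np.int64(-29), np.int64(-20)), (250, np.int64(-6), np.int64(-29), np.int64(-13))]
295 [(384, np.int64(-5), np.int64(30), np.int64(-15)), (388, np.int64(0), np.int64(30), np.int64(-22)), (392, np.int64(4), np.int64(30), np.int64(-28)), (396, np.int64(8), np.int64(30), np.int64(-34)), (400, np.int64(11), np.int64(31), np.int64(-37)), (404, np.int64(11), np.int64(32), np.int64(-37)), (410, np.int64(12), np.int64(34), np.int64(-38)), (416, np.int64(11), np.int64(37), np.int64(-38))]
btn in tool [  2.88727257 -35.64857509  50.74157838]
```

View pics/w3z.png

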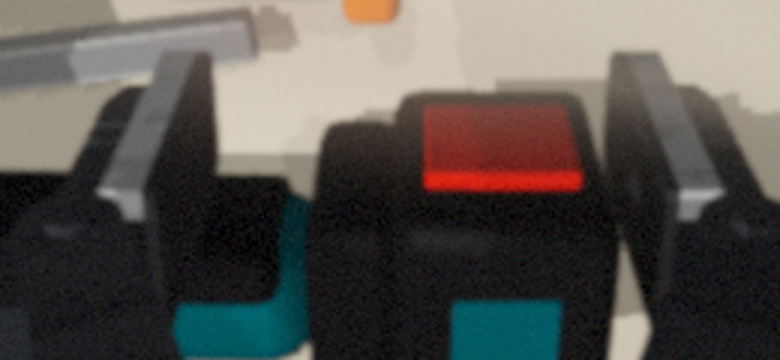

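Wrist view: the pads are at tool y ±30 mm, with 7 mm thick tips about 6.5 mm behind the TCP. The button is at tool (2.9, -35.6, 50.7) mm. I'll shift and descend to just above it.

Emit:
drive_tool(deltas=[0.3, -0.2, 1, 0, 0.3, -0.2, 2.5, 0, 0.3, -0.2, 4, 0, 0.3, -0.2, 4.8, 0, 0.3, -0.2, 5, 0, 0.3, -0.2, 5, 0, 0.3, -0.2, 5, 0])

```text
t: 3.9
tcp_pos: [0.4772, 0.1035, 0.0532]
tool_rot: [0.121, 0.993, -0.001, 0.005]
force: [-0.6, -0.0, 0.3]
finger_gap: 0.7
```

```bash
python3 - <<'E'
from meas import *
save(s,'w4.png')
st=manip.sense();M=R.from_quat(st['tool_rot']).as_matrix()
b=np.array([.4687,.0708,.052]); print('btn in tool',1000*(M.T@(b-st['tcp_pos'])))
E
```

```text
orange [296 210  19  15 126] [303.3 214.3] z52 [0.4493 0.1048 0.052 ] z58 [0.447  0.1056 0.058 ] dep [0.4621 0.1001 0.0192]
orange [292 248  19  14 190] [301.1 254.1] z52 [0.4687 0.0986 0.052 ] z58 [0.4656 0.0997 0.058 ] dep [0.466  0.0995 0.0571]
orange [293 268  23  31 580] [303.6 284.5] z52 [0.4853 0.0954 0.052 ] z58 [0.4815 0.0967 0.058 ] dep [0.4815 0.0967 0.058 ]
red [227 249  37  34 451] [249.6 264.1] z52 [0.4681 0.0733 0.052 ] z58 [0.465  0.0754 0.058 ] dep [0.4644 0.0758 0.059 ]
red [ 325  320   66   41 2496] [355.4 340.6] z52 [0.5259 0.113  0.052 ] z58 [0.5203 0.1135 0.058 ] dep [0.54   0.1118 0.0368]
red [ 93 334  21  21 128] [101.4 344.4] z52 [ 0.4981 -0.0241  0.052 ] z58 [ 0.4937 -0.0178  0.058 ] dep [ 0.5087 -0.0392  0.0375]
[0.4771 0.1035 0.0533] [0.46 0.06 0.9 ] 0.7014328699154134
[[-0.971  0.241  0.01 ]
 [ 0.241  0.971 -0.004]
 [-0.011 -0.001 -1.   ]]
btn in tool [  0.30951888 -33.77248861   1.29945588]
```

View pics/w4.png

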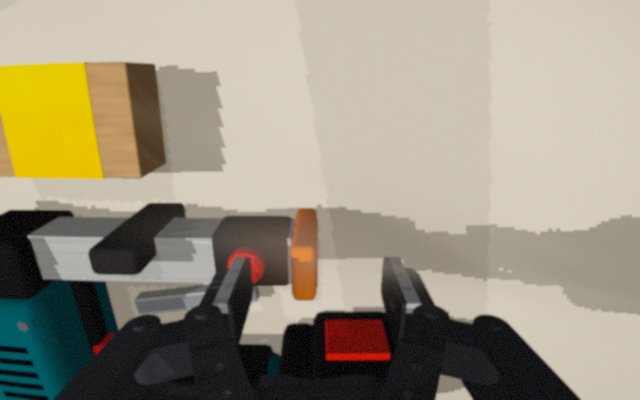

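Wrist view: the left fingertip is over the button at (245,265), and the right finger waits behind the block at (395,265). Pressing gently.

Emit:
drive_tool(deltas=[0, 0, 0.2, 0, 0, 0, 0.5, 0, 0, 0, 0.7, 0, 0, 0, 0.8, 0, 0, 0, 0.9, 0, 0, 0, 1.0, 0, 0, 0, 1.0, 0, 0, 0, 1.0, 0])

```text
t: 4.75
tcp_pos: [0.4773, 0.1035, 0.0432]
tool_rot: [0.121, 0.993, -0.001, 0.005]
force: [0.2, 0.7, 2.3]
finger_gap: 0.707
```

```bash
python3 - <<'E'
from meas import *
E
```

```text
orange [329 216  10  18  70] [331.8 222.4] z52 [0.452  0.1169 0.052 ] z58 [0.4494 0.1173 0.058 ] dep [0.4669 0.1148 0.0182]
orange [ 331  259   25   53 1075] [342.5 287.6] z52 [0.4849 0.1143 0.052 ] z58 [0.4808 0.1148 0.058 ] dep [0.4812 0.1147 0.0574]
red [251 263  11  25 200] [255.8 275.3] z52 [0.4692 0.0777 0.052 ] z58 [0.4658 0.0799 0.058 ] dep [0.4714 0.0764 0.0481]
red [ 325  330   67   45 2768] [356.7 352.7] z52 [0.5246 0.1129 0.052 ] z58 [0.5187 0.1134 0.058 ] dep [0.5396 0.1115 0.0368]
red [ 83 345  20  20  94] [ 91.2 355.6] z52 [ 0.4969 -0.0233  0.052 ] z58 [ 0.4922 -0.0166  0.058 ] dep [ 0.5091 -0.0408  0.0363]
[0.4773 0.1035 0.0432] [-0.91  0.3   2.43] 0.6995177626950166
[[-0.971  0.241  0.01 ]
 [ 0.241  0.971 -0.004]
 [-0.011 -0.001 -1.   ]]
```

The slide has already released and is about 18 mm out. I'll press a little deeper and hold while it runs into the waiting finger.

Emit:
drive_tool(deltas=[0, 0, 0.05, 0, 0, 0, 0.1, 0, 0, 0, 0.1, 0, 0, 0, 0.1, 0, 0, 0, 0.1, 0, 0, 0, 0.1, 0, 0, 0, 0.1, 0])

```text
t: 5.5
tcp_pos: [0.4775, 0.1038, 0.0424]
tool_rot: [0.121, 0.993, -0.001, 0.006]
force: [0.4, 1.9, 5.5]
finger_gap: 0.701
```

```bash
python3 - <<'E'
from meas import *
save(s,'w5.png')
E
```

```text
orange [350 217  15  26 200] [355.8 226.3] z52 [0.4561 0.1267 0.052 ] z58 [0.4533 0.1266 0.058 ] dep [0.4698 0.127  0.023 ]
orange [ 357  260   28   53 1212] [370.6 287.3] z52 [0.4876 0.1271 0.052 ] z58 [0.4833 0.127  0.058 ] dep [0.4835 0.127  0.0577]
red [224 260   8   9  41] [227.6 264.5] z52 [0.4607 0.0678 0.052 ] z58 [0.4576 0.0704 0.058 ] dep [0.4633 0.0656 0.0469]
red [251 263  11  25 174] [255.4 275.1] z52 [0.4688 0.0782 0.052 ] z58 [0.4654 0.0804 0.058 ] dep [0.4712 0.0767 0.0477]
red [ 324  331   67   45 2821] [356.1 353.3] z52 [0.5244 0.1129 0.052 ] z58 [0.5185 0.1135 0.058 ] dep [0.5394 0.1115 0.0369]
red [ 82 345  20  21 103] [ 90.3 356.3] z52 [ 0.4968 -0.0228  0.052 ] z58 [ 0.4921 -0.0161  0.058 ] dep [ 0.5098 -0.0415  0.0353]
[0.4775 0.1038 0.0424] [-0.26  3.03  5.34] 0.700422481292119
[[-0.97   0.241  0.011]
 [ 0.241  0.97  -0.003]
 [-0.011 -0.001 -1.   ]]
```

View pics/w5.png

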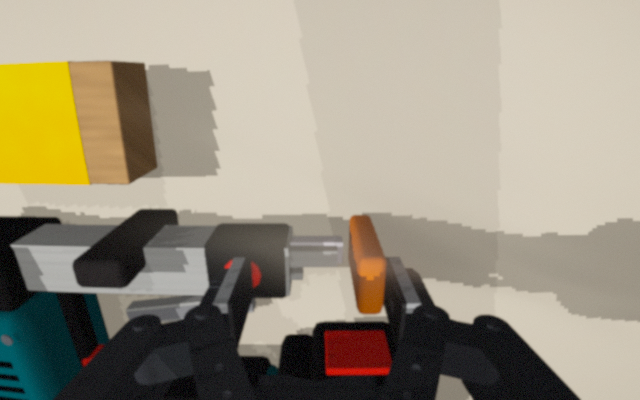

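The block rests on the right finger at (385,285), about 30 mm out. The force reading is +y 2–3 N (spring) and about 5.4 N on the button. I'll hold and recheck.

Emit:
drive_tool(deltas=[0, 0, 0, 0, 0, 0, 0, 0, 0, 0, 0, 0, 0, 0, 0, 0, 0, 0, 0, 0, 0, 0, 0, 0])

```text
t: 6.15
tcp_pos: [0.4776, 0.104, 0.0425]
tool_rot: [0.122, 0.993, -0.001, 0.006]
force: [-0.1, 4.8, 3.5]
finger_gap: 0.704
```

```bash
python3 - <<'E'
from meas import *
save(s,'w6.png'); print(st['t'],st['force'],st['finger_gap'])
for n,(a,b,c,d) in {'scene':(270,400,150,250),'side':(280,410,160,260)}.items():
    s=snap(n)
    cv2.imwrite(f'pics/{n}_z6.png',cv2.resize(cv2.cvtColor(s['frame'][c:d,a:b],cv2.COLOR_RGB2BGR),None,fx=6,fy=6,interpolation=cv2.INTER_CUBIC))
print(manip.sense()['force'])
E
```

```text
orange [350 217  17  25 200] [355.8 225.9] z52 [0.456  0.1269 0.052 ] z58 [0.4532 0.1269 0.058 ] dep [0.4696 0.1273 0.0232]
orange [ 357  260   28   53 1217] [370.7 287.2] z52 [0.4876 0.1273 0.052 ] z58 [0.4834 0.1272 0.058 ] dep [0.483  0.1272 0.0585]
red [224 260   8   9  43] [227.5 264.4] z52 [0.4607 0.068  0.052 ] z58 [0.4576 0.0706 0.058 ] dep [0.4629 0.066  0.0476]
red [251 263  10  24 161] [255.2 275.1] z52 [0.4689 0.0783 0.052 ] z58 [0.4654 0.0804 0.058 ] dep [0.471  0.077  0.0483]
red [ 324  331   67   45 2830] [355.9 353.3] z52 [0.5245 0.113  0.052 ] z58 [0.5185 0.1136 0.058 ] dep [0.5406 0.1115 0.0357]
red [ 82 345  21  21 118] [ 90.6 356. ] z52 [ 0.4966 -0.0224  0.052 ] z58 [ 0.4919 -0.0157  0.058 ] dep [ 0.5083 -0.0392  0.037 ]
[0.4776 0.104  0.0425] [0.07 4.64 4.34] 0.6984618282013223
[[-0.97   0.241  0.011]
 [ 0.241  0.97  -0.003]
 [-0.011 -0.    -1.   ]]
6.2 [0.0695252  4.64053044 4.34249294] 0.6984618282013223
[1.11480555 4.87903548 5.05538384]
```

View pics/side_z6.png

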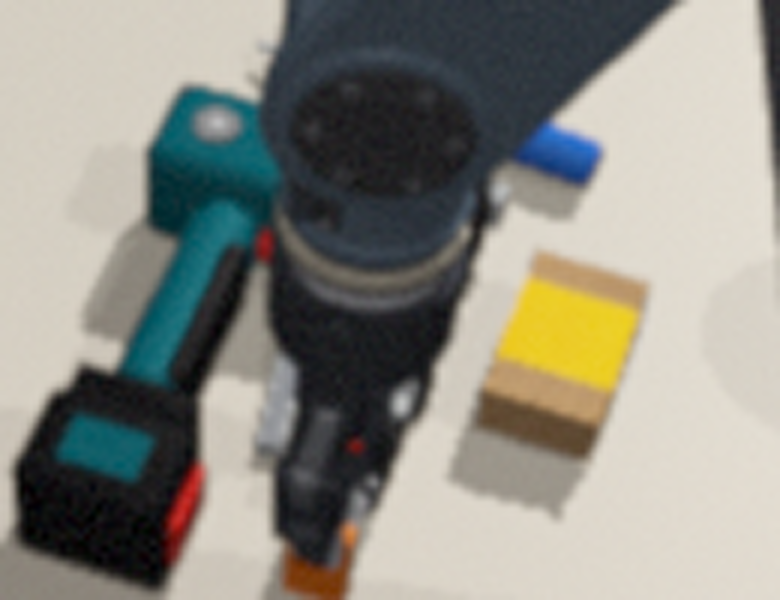

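Side view: the stapler, box and screwdriver are where they were, and the block stands still at (320,570) in the crop. Handing in.

```bash
python3 - <<'E'
from h import *
print(manip.sign_off()); s=manip.sense(); print(s['t'],s['force'])
E
```

```text
the job is handed in; nothing more can be done
None
the job is handed in; nothing more can be done
```

I pressed the red latch with one fingertip while the other finger waited about 29 mm behind the end block. The slide popped out and stopped against that finger, and I handed the job in at about 6.3 s, still pressing and holding. The sign-off gave no verdict.

Last checks:
- **Slide:** the end block moved about 31 mm by the wrist camera and shifted only about 0.2 mm between the last two looks 0.7 s apart, so it had stopped.
- **Forces:** about 4.7 N along +y from the slide spring and about 4–5 N up from the button. The button reading is noisy (3.5 to 5.5 N).
- **Stapler and other things:** the last side view shows the stapler, staple box and screwdriver (handle end) where they were. The staple strip was mostly hidden by the gripper. I did not recheck the putty knife or tape rolls at the end.

No check failed or disagreed.

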